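# Press a snap cap home in the bench capping press

### The job

Lay the square bottle in the nest of the capping press, on its side with its cap facing the jaw, and pump the trigger until the jaw has pushed the snap cap fully home; let the jaw do the pushing, not the gripper. Then press the release lever down and slide the jaw all the way back, leaving the capped bottle lying in the nest. Leave the jars, the bowl and the spatula where they are, and do not touch the jaw before the release lever has been pressed.

Things in the scene. Friction and masses are not known exactly. Their poses are not given: they have to be found in the camera images.
- nest (a point): Place for the centre of the bottle's body in the capping press, 43 mm above the bench (nest floor: 20 mm). x is level, the way the jaw advances, towards the nest's end wall, 45 mm from here; z up; y across. Two pairs of side guides, tops 36 mm above the bench, stand 56 mm apart at x +25 to +45 and -44 to -30 mm; between the pairs the sides are open for fingers.
- bottle_center (a point): Centre of the body of the loose white square bottle (0.17 to 0.34 kg), half-way up: body 90 mm long, 46 x 46 mm across, lying on the bench. x points along it to the round grey cap (42 mm across, 24 mm long), whose end is 79 mm from here, 71 mm when home. Grip the body across its width. In the nest the cap faces the jaw (bottle x opposite to nest x), base within 20 mm of the end wall.
- cap (a joint): How far the snap cap has been pushed onto the bottle, m: 0 standing proud as at the start, 0.008 fully home. It takes about 5 N and stays where it is pushed.
- jaw (a joint): Travel of the jaw, m, along nest x: 0 fully back (home), 0.075 fully forward. The jaw is an upright steel plate 46 mm wide on a push bar; its face is 130 mm from the nest point when home. Starts at 0 to 0.02. It cannot be slid back until released; once released it slides with about 2 N and stays where it is left.
- jaw_post (a point): Centre of the gripping part of the grey upright post on top of the jaw: 18 mm along x by 22 mm along y, its top 124 mm above the bench, this point 105 mm above the bench; the post is free from 74 mm up. Moves with the jaw. Axes as nest.
- trigger (a joint): Angle of the pump trigger, rad: 0 up (at rest), 0.25 fully down. A spring lifts it when let go. Each full stroke advances the jaw 12 to 18 mm as the trigger goes down (the first 0.05 rad are idle); the jaw stays there as it comes up. Let it come right up between strokes. It takes 3 to 6 N at the pad, about 10 N while the cap is pushed on, and goes hard part-way down once the cap is home.
- trigger_pad (a point): Middle of the top face of the trigger's grey pad, 50 mm along x by 34 mm wide, at the end of the trigger away from the nest, on the press's centre line, 132 mm above the bench at rest. Pressed straight down it descends 25 mm for a full stroke (hinge 100 mm from it towards the nest). Axes as nest at rest.
- release (a joint): Angle of the release lever, rad: 0 up (jaw holds against sliding back), 0.40 fully down; released from 0.25 on. It stays where it is left and takes about 4 N.
- release_pad (a point): Top face of the steel pad of the release lever, 44 mm along x by 40 mm wide, on the -y side of the press (65 mm off its centre line), 114 mm above the bench when up; it descends 30 mm when pressed fully down, moving about 8 mm towards -x. Axes as nest when up.
- jar_a_c (a point): Bystander: round jar with white lid, 64 mm across, 75 mm high, standing; point at mid height. Leave it.
- jar_b_c (a point): Bystander: round jar with white lid, 72 mm across, 85 mm high, standing; point at mid height. Leave it.
- jar_c_c (a point): Bystander: round jar with white lid, 60 mm across, 65 mm high, standing; point at mid height. Leave it.
- mortar: Bystander: white ceramic bowl, 90 mm across, 50 mm high; origin under its centre. Leave it.
- spatula: Bystander: spatula 190 mm long lying on the bench. Leave it.
- press: The capping press: grey and aluminium bench clamp, bolted down, base plate 385 x 110 mm, 12 mm thick. Origin on the bench on its centre line, 120 mm from the nest point towards -x. Axes as nest. The end wall is 70 mm high; the two housing cheeks under the trigger are 112 mm high, from x -120 to -50 mm, 52 mm wide overall.
Mind the look-alikes: they are no part of the job. What is meant by the part that bears bottle_center is not pink, and is the larger of those in its own colour.

How it is judged:
On the way, in this order (a step that is already met when the one before it is completed fails the run):
1. the bottle lies in the nest, let go, cap towards the jaw and still standing proud (x of bottle_center in the frame of nest between -0.03 and 0.005 m and y of bottle_center in the frame of nest between -0.008 and 0.008 m and z of bottle_center in the frame of nest between -0.005 and 0.005 m and x of jaw_post in the frame of bottle_center above 0.05 m and angle between the x axis of bottle_center and the x axis of nest, either way round below 0.2 rad and contact force between the fingers and bottle below 0.3 N and value of joint cap below 0.002 m), for 0.2 s.
2. the jaw, driven by the trigger and not released, has pushed the cap home (value of joint cap above 0.0068 m and value of joint jaw above 0.03 m and value of joint release below 0.1 rad), for 0.1 s.
3. the release lever is pressed down (value of joint release above 0.25 rad), for 0.1 s.
At the end, for the whole second after the job is handed in: The bottle lies at rest in the nest (body centre within 8 mm across and 5 mm in height of the nest point, not more than 30 mm back from the anvil), its cap home to within 1.2 mm, and the jaw is fully back to within 4 mm (value of joint cap above 0.0068 m and value of joint jaw below 0.004 m and x of bottle_center in the frame of nest between -0.03 and 0.005 m and y of bottle_center in the frame of nest between -0.008 and 0.008 m and z of bottle_center in the frame of nest between -0.005 and 0.005 m and angle between the x axis of bottle_center and the x axis of nest, either way round below 0.2 rad and linear speed of bottle below 0.02 m/s); the robot touches nothing.
It fails at once if the gripper pushes or pulls the jaw before the release lever has been pressed (contact force between the fingers and jaw above 3 N and value of joint release below 0.2 rad).
It fails at once if the gripper pushes on the cap (contact force between the fingers and cap above 6 N).
It fails at once if a jar, the bowl or the spatula is pushed away by more than 30 mm (distance of any of jar_a_c, jar_b_c, jar_c_c, mortar, spatula from where it was at the start of the episode above 0.03 m).
It also fails if it takes over 72 s, if anything falls off the work surface, if the arm or the gripper's body presses on something with over 40 N, if the wrist force passes 120 N, or if a joint passes its speed limit or range.

### The arm

A 6-joint arm with a two-finger parallel gripper is mounted at the origin on the work surface. World frame = base frame: x ahead of the robot, y to its left, z up, the work surface at z = 0. Lengths are in m, angles in rad, forces in N, time in s.
With the tool pointing down it reaches from about 0.275 to 0.75 m from the base axis. Payload 10.2 kg.
Tool frame: the origin (TCP) lies midway between the tips of the shut fingers; the grasp point (between the pads) lies 19 mm behind it (env.hold_point_z is the distance from the TCP to the grasp point, in m); z points along the fingers, y is the line along which they close (so a half turn about z gives the same grasp; the last joint's range is limited). The gripper opens to 85 mm and grips with 20 to 120 N. Pads are 22 mm wide; open, the fingers measure 114 mm over their backs; the gripper's body (76 mm by 85 mm) begins 54 mm behind the grasp point. The pads swing forward as they close: fully open they stand 13 mm farther back than shut.
Start: joints at [0.89, 0.313, 1.498, -0, 1.331, -0.223], TCP at [0.232, 0.471, 0.231] pointing down, gripper open.
Joint ranges: [-2.94, 2.94], [-0.97, 2.17], [0.19, 2.56], [-1.23, 4.37], [0.02, 3.11], [-2.88, 2.88]. Speed limits (rad/s): [2.39, 2.39, 3.01, 3.14, 3.14, 3.14].

### API

Orientations are given as a unit quaternion [x, y, z, w].
In Python, from bench import env, kinematics, monitor, eyes, job gives the robot as it stands. The module is installed in compiled form; this text tells all that it offers. Calls block until the motion is done:
- env.reach(position, orientation): joint-space move of the TCP to a pose.
- env.movel(position, velocity=0.15, frame=None, guard=None): straight line of the TCP; frame=None keeps the orientation; velocity is the mean speed in m/s. With guard (N) it stops when the force on the tool has changed by that much, and returns True; else False.
- env.set_joints(angles): joint-space move.
- env.release() and env.close_gripper(effort=None): open the fingers fully, or close them until they stop; effort is the grip in N (None keeps the last).
- env.hold(seconds).
- kinematics.ik(position, orientation): joint angles nearest the present ones, or None.
- monitor.sense(): the state.
- eyes.grab_frame(name): name is "side" or "top" or "wrist"; returns a dict with "frame" (400x640x3 uint8, red, green, blue), "mtx" (3x3 intrinsics, pixels), "k1" (the pictures are not rectified: a ray, as slopes to the right and down, at radius r is drawn at 1 + k1 r^2 times it, then the intrinsics apply), "view" (4x4, takes a point from world to camera coordinates). Camera axes: x right, y down, z forward; pixel columns grow to the right and rows downward; lengths in m; the calibration is good to about 2 mm. A picture is of the moment at which its call begins. There is no depth.
A pose or a line that the arm cannot do raises env.MotionError and nothing moves.
- job.hand_in(): hands the job in; it is judged then, once.
The state is a dict: "clock": time; "joints": joint angles; "qvel": joint speeds; "joint_efforts": joint torques, N m; "position": TCP position; "ee_rot": TCP orientation; "contact_force": force on the tool from outside, world axes, zero at the start; "ft_torque": the same for the moment, N m; "finger_gap": opening from 0.0 (shut) to 1.0 (fully open); "gripper_force": force on a finger pad.
Only numpy, scipy, OpenCV 4.12 (cv2) and the standard library are available. Lean on these libraries where they do the work, as an engineer would, in place of code of your own. Each camera call takes 0.05 s, during which the arm holds its last target. There are 200 camera calls.

## Working session

There is one attempt and no reset: what is moved stays moved. The work goes in short steps, each a Python script; the robot and the scene stay as the last script left them, time stands still between calls to the robot, and variables do not carry over. Pictures are saved under pics/ and viewed, at most 10 in all, crops included, and the job is handed in when it is done.

```bash
mkdir -p pics; python3 - <<'E'
from bench import env, kinematics, monitor, eyes, job
import cv2,pickle
d={}
for n in("side","top","wrist"):
    g=eyes.grab_frame(n);d[n]=g
    print(n,g["mtx"].tolist(),g["k1"],g["view"].round(3).tolist())
pickle.dump(d,open("f0.pkl","wb"))
for n in("side","top"): cv2.imwrite(f"pics/{n}0.png",cv2.cvtColor(d[n]["frame"],cv2.COLOR_RGB2BGR))
s=monitor.sense();print(s["clock"],s["position"],s["ee_rot"],env.hold_point_z)
E
```

```text
side [[435.26842678644584, 0.0, 321.0211357670281], [0.0, 435.26842678644584, 200.26241674270833], [0.0, 0.0, 1.0]] -0.028389568434863805 [[0.939, -0.345, -0.008, -0.54], [-0.22, -0.58, -0.784, 0.176], [0.266, 0.738, -0.62, 1.091], [0.0, 0.0, 0.0, 1.0]]
top [[425.4302404055075, 0.0, 317.18112112012864], [0.0, 425.4302404055075, 195.438929985446], [0.0, 0.0, 1.0]] -0.08868599754656462 [[0.012, -1.0, 0.007, -0.047], [-0.992, -0.012, -0.125, 0.581], [0.125, -0.006, -0.992, 1.302], [0.0, 0.0, 0.0, 1.0]]
wrist [[293.78639283849935, 0.0, 320.3477138964282], [0.0, 293.78639283849935, 200.9428199303387], [0.0, 0.0, 1.0]] -0.011787083043957739 [[0.442, 0.897, -0.002, -0.523], [0.859, -0.423, 0.288, -0.038], [0.258, -0.129, -0.958, 0.379], [0.0, 0.0, 0.0, 1.0]]
0.15 [0.23192414 0.47078735 0.23086304] [ 2.26900296e-01  9.73917870e-01 -4.38111411e-04 -2.15976958e-04] 0.0187
```

View pics/top0.png

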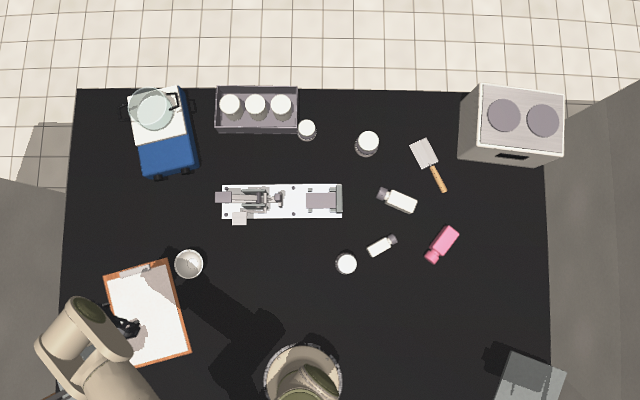

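View pics/side0.png

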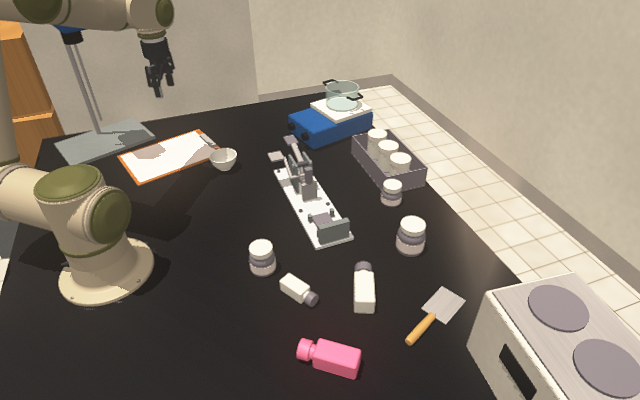

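The top view shows the press at px (222–342, 185–218), with its nest at the right, trigger pad at (222,197) and release pad at (239,218). The right bottle is the larger white one, with its body at (402,202) and cap at (383,194). The smaller white one at (381,245) and the pink one are decoys.

```bash
cat > h.py <<'E'
from bench import env, kinematics, monitor, eyes, job
import cv2,pickle,numpy as np
from scipy.spatial.transform import Rotation as R
def cast(g,px,z):
    px=np.atleast_2d(px).astype(float)
    s=cv2.undistortPoints(px[:,None],g["mtx"],np.array([g["k1"],0,0,0.]))[:,0]
    V=np.array(g["view"]);Rc=V[:3,:3];c=-Rc.T@V[:3,3]
    d=np.c_[s,np.ones(len(s))]@Rc
    return c+d*((z-c[2])/d[:,2])[:,None]
def proj(g,P):
    V=np.array(g["view"]);q=np.atleast_2d(P)@V[:3,:3].T+V[:3,3]
    s=q[:,:2]/q[:,2:];s=s*(1+g["k1"]*(s**2).sum(1))[:,None]
    return s@g["mtx"][:2,:2].T+g["mtx"][:2,2]
def rects(mask,amin):
    o=[]
    for c in cv2.findContours(mask,cv2.RETR_EXTERNAL,cv2.CHAIN_APPROX_NONE)[0]:
        if cv2.contourArea(c)>amin:o.append(c[:,0])
    return o
def rectw(g,c,z):  # contour -> world rectangle on plane z: centre,size,angle of long side
    P=cast(g,c,z)[:,:2];(x,y),(w,h),a=cv2.minAreaRect((P*1000).astype(np.float32))
    if w<h:w,h,a=h,w,a+90
    return np.array([x,y])/1000,(round(w),round(h)),((a+90)%180-90)
def down(yaw): # tool down, closing axis y at world angle yaw
    # tool z=-Z ; tool y=(cos,sin,0); x=y cross z
    y=np.array([np.cos(yaw),np.sin(yaw),0]);z=np.array([0,0,-1.]);x=np.cross(y,z)
    return R.from_matrix(np.c_[x,y,z]).as_quat()
def save(g,n,box=None,k=1):
    f=g["frame"]
    if box:f=f[box[1]:box[3],box[0]:box[2]]
    cv2.imwrite(f"pics/{n}.png",cv2.cvtColor(cv2.resize(f,None,fx=k,fy=k,interpolation=cv2.INTER_CUBIC),cv2.COLOR_RGB2BGR))
E
python3 - <<'E'
from h import *
d=pickle.load(open("f0.pkl","rb"));g=d["top"]
hsv=cv2.cvtColor(g["frame"],cv2.COLOR_RGB2HSV)
m=((hsv[...,2]>190)&(hsv[...,1]<40)).astype(np.uint8)*255
roi=np.zeros_like(m);roi[170:290,200:460]=m[170:290,200:460]
for c in rects(roi,40):
    print(c.mean(0).round(),"z.012",rectw(g,c,.012),"z.046",rectw(g,c,.046))
m=(hsv[...,2]>90).astype(np.uint8)*255
roi=np.zeros_like(m);roi[170:230,200:460]=m[170:230,200:460]
for c in rects(roi,100): print("all",c.mean(0).round(),rectw(g,c,.012),rectw(g,c,.046))
for n,p,z in(("endwall top",(339,199),.07),("trig",(222,197),.132),("rel",(239,218),.114),("cap",(383,194),.02)):print(n,cast(g,p,z))
w=d["wrist"];V=w["view"];c=-V[:3,:3].T@V[:3,3];s=monitor.sense()
Rt=R.from_quat(s["ee_rot"]).as_matrix();print("cam in tool",Rt.T@(c-s["position"]),(Rt.T@V[:3,:3].T).round(3))
save(g,"press",(205,165,365,245),5)
E
```

```text
[347. 264.] z.012 (array([ 0.367789  , -0.13627328]), (57, 56), -89.60556375980377) z.046 (array([ 0.36895499, -0.13365379]), (55, 55), -89.60544517636299)
[379. 247.] z.012 (array([ 0.42427811, -0.24075282]), (78, 34), -60.11215400695801) z.046 (array([ 0.42402417, -0.23550711]), (76, 33), -60.112144470214844)
[237. 210.] z.012 (array([0.52793939, 0.21171765]), (106, 77), -89.27106308937073) z.046 (array([0.52507996, 0.20558987]), (103, 75), -89.27070611715317)
[244. 197.] z.012 (array([0.57632703, 0.19497737]), (78, 13), -89.28962987661362) z.046 (array([0.57225122, 0.18927058]), (76, 13), -89.28961628675461)
[400. 200.] z.012 (array([ 0.57237799, -0.3057644 ]), (102, 45), 66.87662506103516) z.046 (array([ 0.56840149, -0.29888464]), (100, 44), 66.87664031982422)
[286. 198.] z.012 (array([0.56573383, 0.07540216]), (382, 109), -88.61103773117065) z.046 (array([0.56192432, 0.07270099]), (372, 106), -88.61103296279907)
all [397. 200.] (array([ 0.5737392, -0.2947677]), (129, 54), 66.85587310791016) (array([ 0.56972839, -0.28816418]), (126, 53), 66.85585021972656)
all [279. 202.] (array([0.55908014, 0.08369186]), (408, 130), -86.92763113975525) (array([0.55543793, 0.08078231]), (398, 127), -86.9275894165039)
all [439. 181.] (array([ 0.63845081, -0.43411395]), (82, 21), 25.68523597717285) (array([ 0.63281348, -0.42400806]), (80, 20), 25.685197830200195)
endwall top [[ 0.56682094 -0.10646566  0.07      ]]
trig [[0.56112823 0.23946306 0.132     ]]
rel [[0.50154313 0.1905726  0.114     ]]
cap [[ 0.59053198 -0.25011828  0.02      ]]
cam in tool [ 0.0731598  -0.00117482 -0.14165349] [[-0.    -0.957 -0.289]
 [ 1.     0.    -0.001]
 [ 0.001 -0.289  0.957]]
```

View pics/press.png

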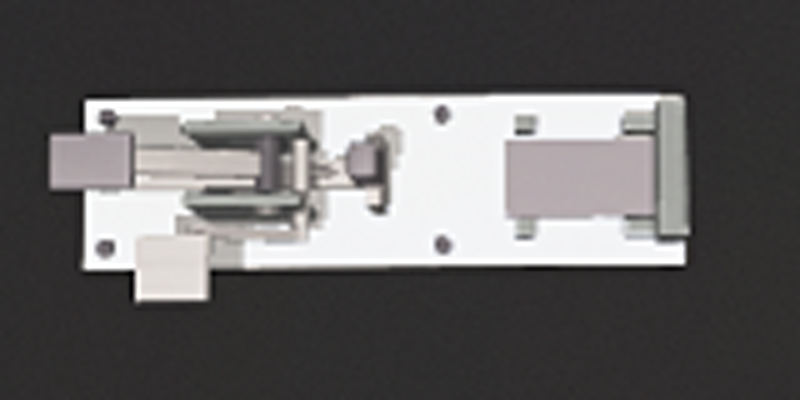

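The enlarged press picture shows the trigger pad at px (223,197), release pad at (239.5,218.5), post at (278,197), nest floor at (306–336, 193–208.5) and end wall at (336–343). The plate measures 382 x 109 mm, against 385 x 110 given. Next I'll look closer with the wrist camera.

```bash
python3 - <<'E'
from h import *
g=pickle.load(open("f0.pkl","rb"))["top"]
print("nest corners",cast(g,[(306.2,193),(336,193),(306.2,208.6),(336,208.6)],.02)[:,:2].round(4).tolist())
print("post top",cast(g,(278,196.5),.124).round(4),"trig",cast(g,(223.2,197.2),.132),"rel",cast(g,(239.5,218.5),.114))
env.reach([.565,-.06,.22],down(0.0));a=eyes.grab_frame("wrist")
env.reach([.568,-.299,.20],down(np.radians(-23)));b=eyes.grab_frame("wrist")
pickle.dump((a,b),open("f1.pkl","wb"));save(a,"wn");save(b,"wb")
s=monitor.sense();print(s["clock"],s["joints"],s["position"])
E
```

```text
nest corners [[0.5907, -0.0046], [0.5919, -0.0997], [0.5408, -0.0054], [0.5419, -0.1]]
post top [[0.5656 0.076  0.124 ]] trig [[0.56058315 0.23590185 0.132     ]] rel [[0.50008728 0.18904321 0.114     ]]
3.4417 [-6.64147382e-01  5.96445228e-01  1.15204009e+00  3.03617989e-04
  1.39274880e+00 -2.65353786e-01] [ 0.56858695 -0.29728372  0.20047227]
```

View pics/wn.png

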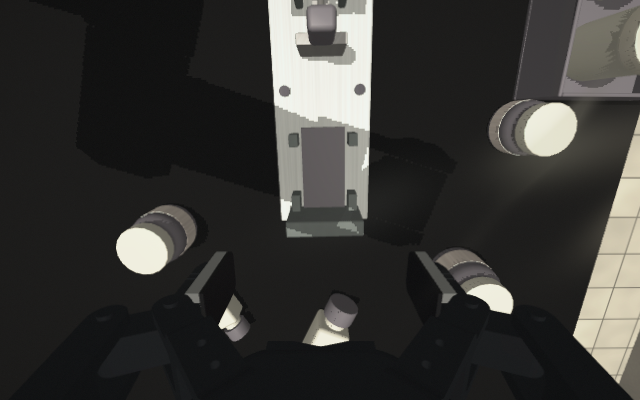

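View pics/wb.png

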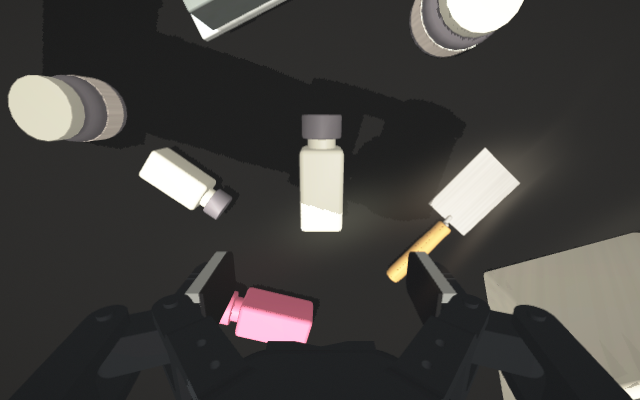

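The first picture shows the nest floor at px (303,127), (344,127), (345,208) and (301,208), with the end wall at y 215–237. In the second, the bottle body spans (301–343, 150–231), with its cap at (321,126).

```bash
python3 - <<'E'
from h import *
a,b=pickle.load(open("f1.pkl","rb"))
q=cast(a,[(303,127),(344,127),(345,208),(301,208)],.02)[:,:2];print("nest",q.round(4).tolist(),q.mean(0))
hsv=cv2.cvtColor(a["frame"],cv2.COLOR_RGB2HSV)
q=cast(a,[(285,91),(360,89.5)],.012)[:,:2];print("bolts",q,q.mean(0))
q=cast(a,[(287,237),(363,236)],.0)[:,:2];print("wall end bottom",q)
q=cast(a,[(321,30)],.124)[:,:2];print("post top",q)
hsv=cv2.cvtColor(b["frame"],cv2.COLOR_RGB2HSV);m=((hsv[...,2]>140)).astype(np.uint8)*255
r=np.zeros_like(m);r[140:245,280:365]=m[140:245,280:365]
for c in rects(r,500):
    print("body",rectw(b,c,.046),c.min(0),c.max(0))
    for lo,hi in((158,175),(185,200),(210,225)):
        k=c[(c[:,1]>lo)&(c[:,1]<hi)];print(lo,np.median(k[k[:,0]<322],0),np.median(k[k[:,0]>322],0))
q=cast(b,[(301,150),(343,150),(342,231),(301,231)],.046)[:,:2];print(q.round(4).tolist(),q.mean(0))
print("cap",cast(b,[(322,127)],.04))
E
```

```text
nest [[0.5451, -0.0028], [0.5914, -0.0027], [0.595, -0.099], [0.5411, -0.0991]] [ 0.56813579 -0.05090326]
bolts [[0.52504254 0.03603481]
 [0.60893128 0.03772811]] [0.56698691 0.03688146]
wall end bottom [[ 0.52027812 -0.14650038]
 [ 0.62178949 -0.1448974 ]]
post top [[0.56509339 0.07022722]]
body (array([ 0.56845319, -0.30033804]), (97, 45), 67.12324523925781) [300 140] [343 231]
158 [300.  166.5] [343.  166.5]
185 [300.  192.5] [342.  192.5]
210 [300.5 217.5] [342.  217.5]
[[0.565, -0.2568], [0.6037, -0.2731], [0.5705, -0.354], [0.5295, -0.3366]] [ 0.56716979 -0.30513917]
cap [[ 0.59292381 -0.24462352  0.04      ]]
```

```bash
python3 - <<'E'
from h import *
a,b=pickle.load(open("f1.pkl","rb"));g=pickle.load(open("f0.pkl","rb"))["top"]
print("guides w",cast(a,[(293,133),(352,132),(293,147),(352,146),(296,191),(352,190)],.036)[:,:2].round(4).tolist(),"t",cast(g,[(308,188),(312.4,188),(330,188)],.036)[:,:2].round(4).tolist())
q=down(np.radians(-22.8))
env.reach([.567,-.305,.13],q);print(env.movel([.567,-.305,.008],.12,guard=15))
env.close_gripper(40);s=monitor.sense();print(s["position"],s["finger_gap"],s["gripper_force"],s["contact_force"])
env.movel([.567,-.305,.16],.15);s=monitor.sense();print(s["clock"],s["finger_gap"],s["gripper_force"],s["contact_force"])
env.reach([.5678,-.0445,.16],down(np.radians(1.1)))
w=eyes.grab_frame("wrist");t=eyes.grab_frame("side");pickle.dump((w,t),open("f2.pkl","wb"));save(w,"hold")
print(monitor.sense()["clock"])
E
```

```text
guides w [[0.535, -0.0084], [0.5989, -0.0072], [0.5347, -0.0234], [0.5994, -0.0222], [0.5368, -0.0733], [0.601, -0.0721]] t [[0.6046, -0.0104], [0.6047, -0.0243], [0.6054, -0.0798]]
False
[ 0.56716845 -0.30514279  0.0084594 ] 0.5297726687626385 42.73211896419525 [-0.19913575  0.6146863   3.11264535]
6.6083 0.5338823680802729 42.2469162940979 [ 0.88686103  0.20466875 -2.06757435]
7.725
```

View pics/hold.png

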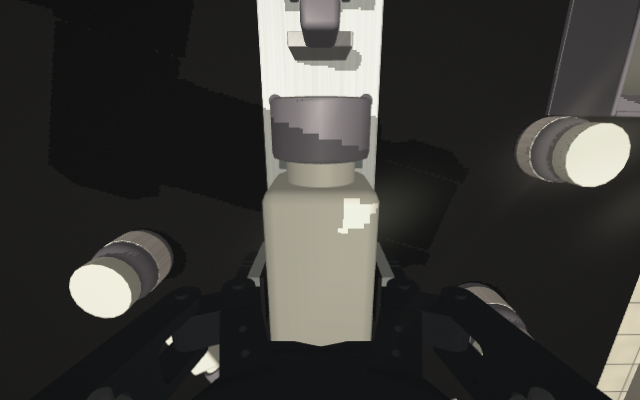

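The bottle hangs straight in the grip: the body is centred at px x≈321, and the cap at (321,130) faces the jaw. I'll lower it now.

```bash
python3 - <<'E'
from h import *
env.movel([.5678,-.0455,.06],.12)
hit=env.movel([.5678,-.0455,.028],.04,guard=6);s=monitor.sense();print(hit,s["position"],s["contact_force"])
env.release();print(env.movel([.5678,-.0455,.2],.15))
g=eyes.grab_frame("top");w=eyes.grab_frame("wrist");pickle.dump((g,w),open("f3.pkl","wb"));save(w,"placed")
s=monitor.sense();print(s["clock"],s["contact_force"],s["position"])
E
```

```text
True [ 0.5674114  -0.04538977  0.0284432 ] [-0.33779933  0.62264716  4.75448647]
False
11.3333 [ 0.63431805  0.21320739 -0.21146558] [ 0.56751517 -0.0454555   0.19921467]
```

View pics/placed.png

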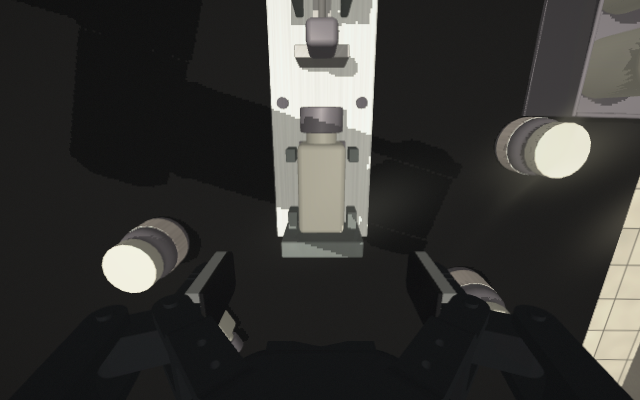

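The bottle lies flat and straight between the guides (px 299–345 by 143–232), with the cap at (321,120) towards the jaw. Next I'll pump.

```bash
python3 - <<'E'
from h import *
env.close_gripper(40)
q=down(np.radians(1.1));P=[.562,.236]
env.reach([*P,.17],q)
env.movel([*P,.137],.1)
n=0
for i in range(8):
    hit=env.movel([*P,.1055],.05,guard=22);s=monitor.sense()
    f=s["contact_force"][2]
    print(i,hit,s["position"].round(4),round(f,1),round(s["clock"],2))
    env.movel([*P,.138],.1);env.hold(.1)
    n=n+1 if hit and s["position"][2]>.111 else 0
    if n==2:break
env.movel([*P,.2],.15)
g=eyes.grab_frame("side");t=eyes.grab_frame("top");pickle.dump((g,t),open("f4.pkl","wb"))
c=np.vstack([cv2.resize(g["frame"][120:260,230:390],(800,700))[0:0]] if 0 else [cv2.resize(g["frame"][125:255,240:400],(640,520))])
cv2.imwrite("pics/after.png",cv2.cvtColor(c,cv2.COLOR_RGB2BGR));print(monitor.sense()["clock"])
E
```

```text
0 True [0.5627 0.2376 0.109 ] 11.4 14.28
1 True [0.5625 0.2376 0.1091] 11.1 15.44
2 True [0.5625 0.2376 0.1091] 11.5 16.6
3 True [0.5625 0.2377 0.1091] 11.3 17.76
4 True [0.5625 0.2384 0.1092] 8.9 18.92
5 True [0.5624 0.2388 0.1093] 5.6 20.06
6 True [0.5624 0.2383 0.1131] 6.5 21.13
7 True [0.5623 0.2383 0.1131] 4.7 22.16
23.3167
```

View pics/after.png

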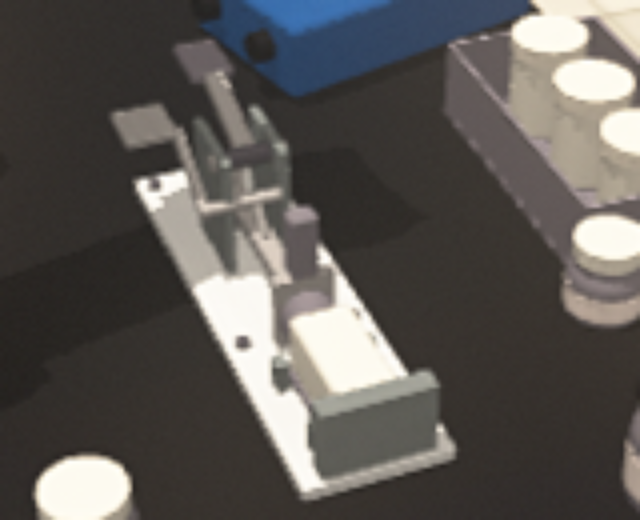

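Strokes 6 and 7 went hard at the same height (z 0.113 m). The side picture shows the jaw plate (300,300) against the cap and the bottle's base near the end wall. I'll press a bit harder to confirm, then check the jaw and cap from close by.

```bash
python3 - <<'E'
from h import *
P=[.562,.236]
env.movel([*P,.138],.15)
for i in range(2):
    hit=env.movel([*P,.1055],.025,guard=38);s=monitor.sense()
    print(i,hit,s["position"].round(4),s["contact_force"].round(1),s["clock"])
    env.movel([*P,.138],.1);env.hold(.15)
env.movel([*P,.2],.2)
env.reach([.5675,-.0455,.2],down(np.radians(1.1)));w=eyes.grab_frame("wrist");pickle.dump(w,open("f5.pkl","wb"))
save(w,"capped",(250,0,400,240),2.4);print(monitor.sense()["clock"])
E
```

```text
0 False [0.5625 0.2385 0.1087] [-7.5 11.6 23.4] 25.3333
1 False [0.5625 0.2385 0.1087] [-7.3 10.8 23. ] 27.4083
29.625
```

View pics/capped.png

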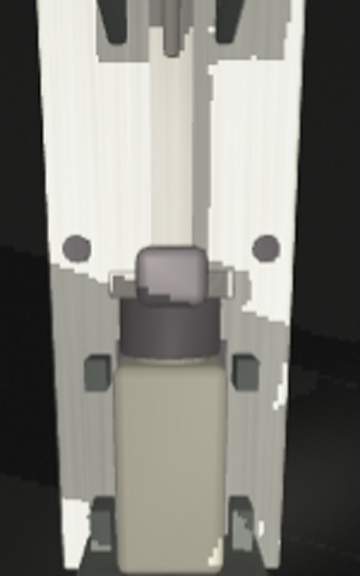

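The cap's lower edge (y≈149 in the full frame) now sits against the shoulder (y≈151), and the neck no longer shows. I'll check the distances in numbers.

```bash
python3 - <<'E'
from h import *
g0,w0=pickle.load(open("f3.pkl","rb"));w=pickle.load(open("f5.pkl","rb"))
for n,x in(("before",w0),("after",w)):
    v=x["frame"][:,:,:].mean(2)
    print(n,[int(k) for k in v[95:165,314:328].mean(1)], [int(k) for k in v[222:245,314:328].mean(1)])
y=lambda r,z,x=w:cast(x,[(321,r)],z)[0,1].round(4)
print("shoulder",y(151,.066),"cap edge",y(149,.064),"base",y(238,.066),"jaw plate face top(.074?)",y(124,.074),"post top front/back",y(126,.124),y(103,.124))
print("before shoulder",y(143,.066,w0),"cap",y(133,.064,w0),y(107,.064,w0))
E
```

```text
before [236, 236, 236, 236, 236, 237, 237, 237, 237, 237, 237, 204, 125, 151, 157, 157, 156, 156, 156, 155, 155, 154, 154, 145, 131, 130, 117, 98, 95, 91, 91, 91, 91, 91, 91, 91, 90, 82, 127, 159, 159, 159, 159, 159, 159, 159, 159, 159, 146, 124, 127, 141, 150, 155, 160, 163, 164, 164, 164, 164, 164, 164, 164, 164, 164, 164, 164, 164, 164, 164] [160, 159, 159, 159, 159, 159, 159, 159, 155, 147, 110, 67, 65, 65, 64, 64, 64, 63, 63, 69, 79, 87, 90]
after [217, 217, 217, 217, 217, 217, 203, 145, 93, 122, 134, 146, 155, 160, 160, 160, 160, 160, 160, 159, 158, 157, 156, 155, 153, 152, 150, 135, 112, 104, 89, 70, 69, 80, 88, 88, 88, 89, 89, 89, 89, 89, 89, 89, 90, 90, 90, 90, 90, 90, 90, 90, 90, 87, 101, 138, 132, 116, 133, 145, 151, 156, 160, 162, 162, 162, 162, 162, 162, 162] [158, 158, 157, 157, 157, 157, 157, 157, 157, 157, 157, 157, 157, 157, 154, 147, 120, 79, 61, 59, 59, 59, 58]
shoulder -0.0066 cap edge -0.005 base -0.0946 jaw plate face top(.074?) 0.0181 post top front/back 0.0185 0.0342
before shoulder -0.0001 cap 0.0088 0.0317
```

```bash
python3 - <<'E'
from h import *
P=[.562,.236];q=down(np.radians(1.1))
env.reach([*P,.16],q);env.movel([*P,.136],.15)
for z in (.131,.128,.125,.122,.119,.116,.113,.110,.107,.104):
    hit=env.movel([*P,z],.06,guard=45);s=monitor.sense();print(z,hit,s["position"][2].round(4),s["contact_force"].round(1))
env.hold(.2);env.movel([*P,.16],.15)
env.reach([.5675,-.0455,.2],q);w=eyes.grab_frame("wrist");pickle.dump(w,open("f6.pkl","wb"))
for f in("f5","f6"):
    v=pickle.load(open(f+".pkl","rb"))["frame"].mean(2);print([int(k) for k in v[100:112,314:328].mean(1)],[int(k) for k in v[145:165,314:328].mean(1)],[int(k) for k in v[232:245,314:328].mean(1)])
print(monitor.sense()["clock"],monitor.sense()["position"])
E
```

```text
0.131 False 0.1316 [ 1.5 -1.2  0.5]
0.128 False 0.1282 [1.1 0.7 2.3]
0.125 False 0.1249 [1.5 1.4 2.3]
0.122 False 0.122 [0.6 3.8 4. ]
0.119 False 0.1193 [0.  6.  4.6]
0.116 False 0.1167 [-0.7  8.3  6.7]
0.113 False 0.1133 [-0.7  6.8  4.8]
0.11 False 0.1099 [0.4 3.4 3.5]
0.107 False 0.109 [-6.   4.4 16.4]
0.104 False 0.1081 [-11.1   3.3  32.1]
[217, 203, 145, 93, 122, 134, 146, 155, 160, 160, 160, 160] [90, 90, 90, 87, 101, 138, 132, 116, 133, 145, 151, 156, 160, 162, 162, 162, 162, 162, 162, 162] [157, 157, 157, 157, 154, 147, 120, 79, 61, 59, 59, 59, 58]
[217, 199, 136, 93, 122, 135, 146, 156, 160, 160, 160, 160] [90, 90, 90, 87, 99, 138, 132, 116, 133, 144, 151, 156, 160, 162, 162, 162, 162, 162, 162, 162] [157, 156, 156, 156, 154, 148, 123, 82, 61, 59, 59, 59, 58]
35.4083 [ 0.5675189  -0.04420745  0.19955293]
```

The jaw and cap stayed put through another full-depth stroke. I want to see how the finger meets the pad, so I'll use one composite picture (rest, mid-stroke, bottom), plus a stroke nearer the hinge.

```bash
python3 - <<'E'
from h import *
P=[.562,.236];q=down(np.radians(1.1));T=[]
def tile(n,box):
    f=eyes.grab_frame(n)["frame"][box[1]:box[3],box[0]:box[2]];T.append(cv2.resize(f,(400,300),interpolation=cv2.INTER_CUBIC))
sb=(255,105,355,180);wb=(220,150,420,300)
env.reach([*P,.16],q);env.movel([*P,.137],.15);tile("side",sb)
env.movel([*P,.116],.04);print(monitor.sense()["contact_force"].round(1));tile("side",sb)
env.movel([*P,.1075],.04);print(monitor.sense()["contact_force"].round(1));tile("side",sb);tile("wrist",(120,100,520,400))
P=[.5615,.226];env.movel([.562,.236,.14],.15);env.movel([*P,.137],.15)
for z in (.131,.127,.123,.119,.116,.113,.110,.107):
    env.movel([*P,z],.06,guard=45);s=monitor.sense();print(z,s["position"].round(4),s["contact_force"].round(1))
env.movel([*P,.16],.15);print(monitor.sense()["clock"])
c=np.vstack([np.hstack(T[:2]),np.hstack(T[2:])]);cv2.imwrite("pics/pump.png",cv2.cvtColor(c,cv2.COLOR_RGB2BGR))
E
```

```text
[-0.5  8.5  7.2]
[-2.2 10.6 11.7]
0.131 [0.5614 0.226  0.1306] [ 0.3 -0.8  2. ]
0.127 [0.5616 0.2262 0.127 ] [0.3 0.6 2. ]
0.123 [0.5617 0.2265 0.1231] [1.5 4.  4.1]
0.119 [0.5617 0.2268 0.1194] [0.8 6.2 4.5]
0.116 [0.5617 0.2272 0.117 ] [-1.   7.7  8.5]
0.113 [0.5617 0.2276 0.1138] [ 0.2 11.   6. ]
0.11 [0.5618 0.2278 0.1117] [-2.3 11.1 12.4]
0.107 [0.562  0.2279 0.1109] [-10.    9.6  29.3]
41.1583
```

View pics/pump.png

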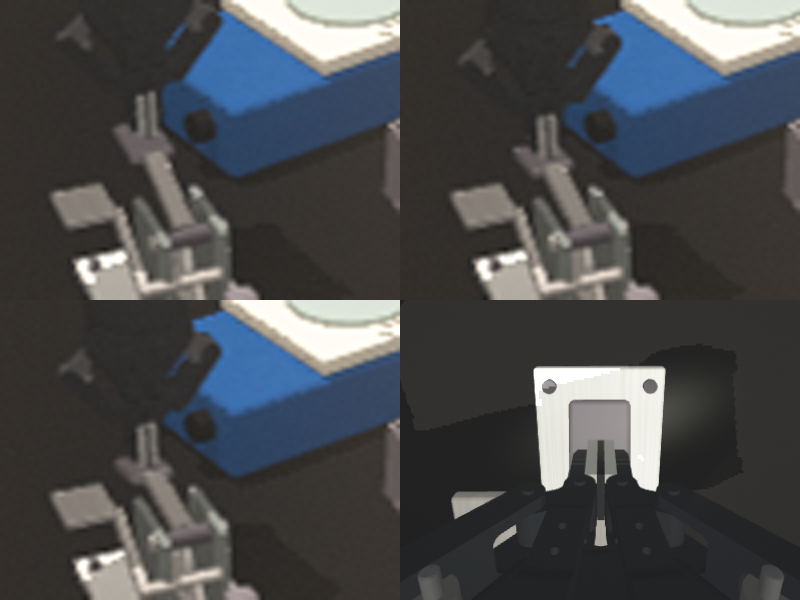

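The fingers sit squarely on the pad (tiles 1–3), and the trigger goes through its full angle. I'll work out the cap's travel from the base-to-cap-edge distance in the frames I already have, which costs no robot time.

```bash
python3 - <<'E'
from h import *
g0,w0=pickle.load(open("f3.pkl","rb"));w=pickle.load(open("f6.pkl","rb"));w5=pickle.load(open("f5.pkl","rb"))
def edge(x,lo,hi,lev):
    v=x["frame"].mean(2)[lo:hi,314:328].mean(1);i=[k for k in range(len(v)-1) if (v[k]-lev)*(v[k+1]-lev)<=0][0]
    return lo+i+(lev-v[i])/(v[i+1]-v[i])
y=lambda r,z,x:cast(x,[(321,r)],z)[0,1]
for n,x,c in(("before",w0,130),("after5",w5,146),("after6",w,146)):
    a,b=edge(x,c,c+8,115),edge(x,225,245,110);print(n,a,b,"cap-base mm",1000*(y(a,.064,x)-y(b,.064,x)), "base y",y(b,.064,x))
    v=x["frame"].mean(2)
print("post top f3",[int(k) for k in w0["frame"].mean(2)[5:75,316:326].mean(1)])
E
```

```text
before 132.72722485518693 232.0188993885492 cap-base mm 98.55211633358992 base y -0.08947769215965036
after5 149.37117346938774 238.260092272203 cap-base mm 90.46196370008516 base y -0.09579595504884444
after6 149.39208410636982 238.33197674418605 cap-base mm 90.44784363386678 base y -0.09578895557381983
post top f3 [116, 115, 115, 115, 115, 128, 136, 136, 136, 136, 135, 135, 116, 114, 124, 132, 139, 143, 145, 145, 146, 147, 148, 148, 149, 150, 151, 152, 153, 154, 156, 157, 158, 159, 156, 146, 136, 125, 112, 98, 80, 63, 53, 53, 54, 53, 53, 53, 53, 53, 53, 53, 53, 59, 69, 69, 69, 70, 70, 70, 70, 70, 98, 156, 156, 156, 186, 236, 236, 236]
```

The cap moved 8.1 mm relative to the base, so it's home. Next is the release lever, then pulling the jaw back by its post.

```bash
python3 - <<'E'
from h import *
q=down(np.radians(1.1));P=[.499,.189]
env.reach([*P,.15],q);env.movel([*P,.119],.12)
print(env.movel([.499,.194,.0835],.06,guard=30));s=monitor.sense();print(s["position"],s["contact_force"].round(1))
env.movel([*P,.16],.2);env.release()
P=[.5664,.0263]
env.reach([*P,.16],q)
print(env.movel([*P,.088],.12,guard=10));env.close_gripper(25);s=monitor.sense();print(s["finger_gap"],s["position"],s["contact_force"].round(1),s["clock"])
u=np.array([-.0192,1.,0]);p=s["position"]
print(env.movel(p+u*.085,.05,guard=14));s=monitor.sense();print(s["position"]-p,s["contact_force"].round(1),s["finger_gap"],s["clock"])
t=eyes.grab_frame("top");pickle.dump(t,open("f7.pkl","wb"))
E
```

```text
True
[0.50021665 0.19559908 0.08830433] [-5.3  0.4 13.4]
False
0.253072584859059 [0.56662037 0.02628361 0.08824768] [ 0.2 -0.5  1.7] 45.9
True
[-1.31021223e-03  5.94598831e-02 -3.66878819e-05] [ 0.3 -3.1  4.5] 0.25082154284565056 47.0333
```

The jaw came back 59.5 mm to a hard stop, against about 59 mm expected. I'll let go, back off, check the bottle and jaw, and hand in.

```bash
python3 - <<'E'
from h import *
q=down(np.radians(1.1));p=monitor.sense()["position"]
print(env.movel(p+np.array([0,.005,0]),.03,guard=14),monitor.sense()["position"]-p)
env.release();p=monitor.sense()["position"];env.movel([p[0],p[1],.2],.15)
env.reach([.5675,-.0455,.2],q);w=eyes.grab_frame("wrist");w6=pickle.load(open("f6.pkl","rb"))
v=w["frame"].mean(2);print([int(k) for k in v[145:156,314:328].mean(1)],[int(k) for k in v[232:245,314:328].mean(1)])
print("row160-220 edges cols",[ [int(k) for k in x["frame"].mean(2)[190:200,c:c+8].mean(0)] for x in(w6,w) for c in(295,340)])
pk=v[0:70,316:326].mean(1);print([int(k) for k in pk],monitor.sense()["clock"])
pickle.dump(w,open("f8.pkl","wb"))
E
```

```text
True [ 2.98344355e-05 -1.19542631e-05  1.51602454e-05]
[90, 90, 83, 126, 148, 127, 121, 138, 147, 153, 158] [157, 157, 157, 154, 148, 121, 81, 63, 63, 73, 83, 88, 89]
row160-220 edges cols [[157, 156, 150, 116, 137, 144, 151, 157], [156, 150, 144, 134, 146, 164, 164, 163], [158, 157, 152, 122, 133, 141, 148, 155], [159, 153, 148, 141, 132, 165, 165, 165]]
[126, 126, 126, 126, 126, 113, 109, 118, 124, 131, 137, 140, 141, 142, 143, 143, 144, 145, 146, 147, 148, 149, 150, 152, 153, 155, 156, 157, 154, 146, 137, 126, 114, 101, 85, 68, 53, 53, 53, 53, 52, 52, 52, 52, 52, 52, 52, 52, 52, 55, 69, 69, 69, 69, 69, 69, 69, 69, 69, 69, 91, 155, 155, 155, 157, 185, 235, 235, 235, 235] 49.4583
```

```bash
python3 -c "
from bench import job
print(job.hand_in())"
```

```text
the job is handed in; nothing more can be done
None
```

I handed the job in at about 49.5 s on the robot's clock: the bottle lies in the nest with its cap home (8.1 mm of travel measured, 8 mm expected), the release lever is down, and the jaw is back against its stop; the hand-in call gave no verdict.

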